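# Bring a bench pump just past its compression peak

### The job

Draw the steel locking pin up out of the pump's flywheel and stand it in the metal tool cup. Then take the flywheel's plastic crank knob in a light grip and turn the wheel slowly clockwise (seen from above) until you feel the compression resistance rise to its peak and begin to fall, stop there just past the peak without letting the wheel run on, and let go; leave the other things on the table where they are.

Things in the scene. Friction and masses are not known exactly. Their poses are not given: they have to be found in the camera images.
- pump: Piston air pump bolted down, shaft up: crankcase 116 x 116 mm, 70 mm high, on a 150 mm square foot plate, a finned cylinder lying out along its +x to 187 mm from the origin, 72 mm high. Origin: on the table under the shaft axis. Its lid has the locking-pin hole at x +38, y +18 mm, 13.5 mm wide, floor 45 mm above the table. It does not move.
- flywheel: Dark three-spoke steel flywheel lying level on the shaft: 160 mm across, rim 18 mm wide, underside 85 mm and top 101 mm above the table, spokes 14 mm wide, hub top 107 mm. Origin on the shaft axis at its underside. Clamped on the shaft at an arbitrary angle, so its angle does not tell where the peak lies. While the pin stands between its spokes it turns only until a spoke meets the pin.
- shaft_top (a point): Top centre of the hub, on the shaft axis. Turning clockwise from above takes 0.35 to 0.55 N m at the start (5 to 8 N at the knob), climbing smoothly to one peak of 0.75 N m (11 N moving, 8 to 9 N read standing still) 0.8 to 1.6 rad on; 0.3 rad past the peak it is 0.45 N m, 0.5 rad past 0.2. Just past is 0.03 to 0.33 rad past the peak; there friction holds the wheel where it is left.
- knob_mid (a point): Middle of the black plastic crank knob (grip it with no more than about 80 N per finger): an upright round grip 22 mm across and 43 mm tall that spins freely on its own pin, standing on the flywheel's rim 68 mm from the shaft axis, from 103 to 146 mm above the table; this point is 125 mm above the table.
- lock_pin: Loose steel locking pin, upright in the crankcase hole between two spokes, 42 mm from the shaft axis: shank 12 mm across and 70 mm long, then a round head 22 mm across and 30 mm tall; 100 mm long in all, 90 g or so. Origin: centre of the shank's lower end (45 mm above the table while in the hole), z along the pin towards the head. It lifts out straight up without catching.
- pin_head (a point): Middle of the locking pin's head, 87 mm above the pin's lower end; 132 mm above the table at the start.
- tool_cup: Open aluminium cup, empty, loose, about 0.35 kg: mouth 84 mm across, 68 mm tall, wall 3 mm, floor about 5 mm thick. Origin: centre of its underside on the table. The pin may lean in it.
- plunger (a joint): Sealed inside the crankcase and never seen: a slide geared down from the crank, whose whole stroke is about 0.4 mm, less than the error of a reading. It cannot guide the turning; it only serves to judge it.
- screwdriver: Bystander: screwdriver with red handle, 180 mm long, lying.
- jar_lid: Bystander: round yellow plastic lid, 80 mm across, 12 mm thick, lying flat.
- solder_spool: Bystander: standing spool of solder, 52 mm across, 46 mm tall.
- socket_strip: Bystander: open white housing of a socket strip, 240 x 100 mm, 40 mm high.
- wrench: Bystander: steel wrench lying beside the pump.
- pencil: Bystander: blue pencil, 160 mm long, lying.

How it is judged:
By the outcome, as a careful person would: the job done as asked, in the order asked, and still so for the second after the job is handed in, with the robot touching nothing.
It also fails if it takes over 72 s, if anything falls off the work surface, if the arm or the gripper's body presses on something with over 40 N, if the wrist force passes 120 N, or if a joint passes its speed limit or range.

### The arm

A 7-joint arm with a two-finger parallel gripper is mounted at the origin on the work surface. World frame = base frame: x ahead of the robot, y to its left, z up, the work surface at z = 0. Lengths are in m, angles in rad, forces in N, time in s.
With the tool pointing down it reaches from about 0.425 to 0.875 m from the base axis. Payload 9.9 kg.
Tool frame: the origin (TCP) lies midway between the tips of the shut fingers; the grasp point (between the pads) lies 19 mm behind it; z points along the fingers, y is the line along which they close (so a half turn about z gives the same grasp; the last joint's range is limited). The gripper opens to 85 mm and grips with 20 to 120 N. Pads are 22 mm wide; open, the fingers measure 114 mm over their backs; the gripper's body (76 mm by 85 mm) begins 54 mm behind the grasp point. The pads swing forward as they close: fully open they stand 13 mm farther back than shut.
Start: joints at [-1.27, 0.576, 0.025, 1.437, -0.015, 1.129, -0.057], TCP at [0.253, 0.626, 0.231] pointing down, gripper open.
Joint ranges: [-2.76, 2.76], [-0.34, 2.15], [-1.52, 1.57], [0.19, 2.46], [-1.09, 4.23], [0.17, 1.99], [-2.82, 2.82]. Speed limits (rad/s): [2.22, 2.22, 3.01, 3.01, 3.14, 3.14, 3.14].

### API

Orientations are given as a unit quaternion [x, y, z, w].
In Python, from rig import env, eyes gives the robot as it stands. The module is installed in compiled form; this text tells all that it offers.
- The arm moves only by the shell command python3 -m handwheel 'ROWS' [OPENING]. ROWS is a JSON object whose one key "motion" holds a list of rows, each a list of 6 numbers: the shift along the tool's x, y, z in m, then the turn, a rotation vector about the tool's x, y, z in degrees. In form: {"motion": [[dx, dy, dz, ax, ay, az], ...]}. A call has 1 to 10 rows; each row is the pose to reach, as a shift and turn from the pose commanded when the call began, along the tool's axes at that moment; what a row does not reach only later rows make up. A row lasts 1/8 s, in which the tool goes at most 62.5 mm and 10.7 degrees, less where a joint would pass 70% of its speed; a pose out of reach is approached as far as the arm can. A call with a gripper value outside its range is refused whole. OPENING is the finger opening in m, from 0 to 0.0854, set as the call begins (- or left out, the last holds). The fingers move at their own pace and stop on an object; the grip force is fixed at half the most. Time passes only in rows, so rows that repeat a pose let the fingers close. It gives the time, the measured TCP pose, the force, the opening and the grip force at its end, in the units of the state.
- env.sense(): the state, without advancing time (a new reading comes with each control period).
- eyes.read_camera(name): name is "scene" or "top" or "wrist"; returns a dict with "img" (480x640x3 uint8, red, green, blue), "camera_matrix" (3x3 intrinsics, pixels), "pose" (4x4, takes a point from camera to world coordinates); the wrist camera has in their place "hand_eye" (4x4, takes a point from camera to tool coordinates, whose origin is the TCP and whose axes are the flange's). Camera axes: x right, y down, z forward; pixel columns grow to the right and rows downward; lengths in m; the calibration is good to about 2 mm. A picture is of the moment at which its call begins: read the wrist's pose just before it. There is no depth.
- env.job_done(): hands the job in; it is judged then, once.
The state is a dict: "t": time; "q": joint angles; "qd": joint speeds; "tau": joint torques, N m; "position": TCP position; "orientation": TCP orientation; "contact_force": force on the tool from outside, world axes, zero at the start; "wrist_torque": the same for the moment, N m; "opening": finger opening in m; "finger_force": force on a finger pad.
Only numpy, scipy, OpenCV 4.12 (cv2) and the standard library are available. Lean on these libraries where they do the work, as an engineer would, in place of code of your own. Each camera call takes 0.05 s, during which the arm holds its last target. There are 200 camera calls.

## Working session

There is one attempt and no reset: what is moved stays moved. The work goes in short steps, Python scripts to look and compute and a shell command to move; the robot and the scene stay as the last step left them, time stands still between calls to the robot, and variables do not carry over. Pictures are saved under pics/ and viewed, at most 10 in all, crops included, and the job is handed in when it is done.

```bash
mkdir -p pics; python3 - <<'E'
from rig import env, eyes
import cv2, numpy as np
s=env.sense()
for k,v in s.items(): print(k,np.round(v,4).tolist())
for n in("scene","top"):
    d=eyes.read_camera(n); cv2.imwrite(f"pics/{n}0.png",d["img"][:,:,::-1]); print(n,np.round(d["camera_matrix"],1).tolist(),np.round(d["pose"],4).tolist())
E
```

```text
t 0.0
q [-1.2698, 0.5765, 0.0248, 1.4379, -0.015, 1.129, -0.0565]
qd [-0.0, 0.0001, -0.0002, 0.0009, -0.0007, -0.0005, -0.0025]
tau [0.0006, -76.5735, 2.2513, -28.5984, 0.0155, 0.0126, 0.0]
position [0.2532, 0.6252, 0.2305]
orientation [0.1912, 0.9815, -0.0008, -0.0001]
contact_force [0.5959, -0.6631, 0.4591]
wrist_torque [-0.0034, 0.0052, -0.0618]
finger_force 0.0
opening 0.085
scene [[540.7, 0.0, 324.7], [0.0, 540.7, 237.7], [0.0, 0.0, 1.0]] [[0.6689, 0.5425, -0.5082, 1.152], [0.7433, -0.4924, 0.4528, -0.5088], [-0.0046, -0.6806, -0.7326, 0.9889], [0.0, 0.0, 0.0, 1.0]]
top [[601.0, 0.0, 318.5], [0.0, 601.0, 235.4], [0.0, 0.0, 1.0]] [[-0.0445, -0.9767, 0.2098, 0.2732], [-0.999, 0.0424, -0.0142, 0.0299], [0.0049, -0.2103, -0.9776, 1.3496], [0.0, 0.0, 0.0, 1.0]]
```

View pics/top0.png

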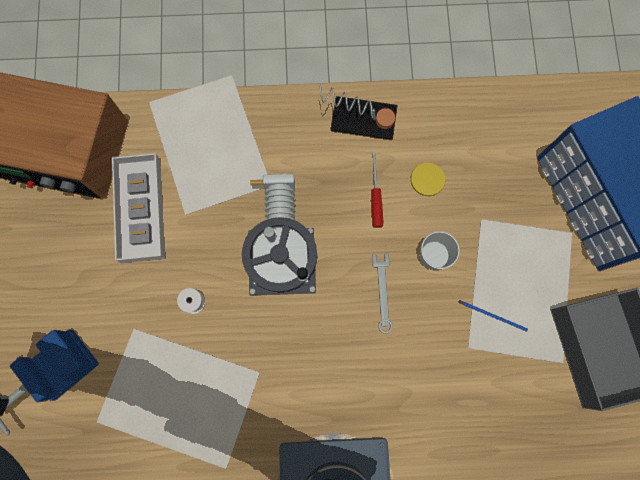

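View pics/scene0.png

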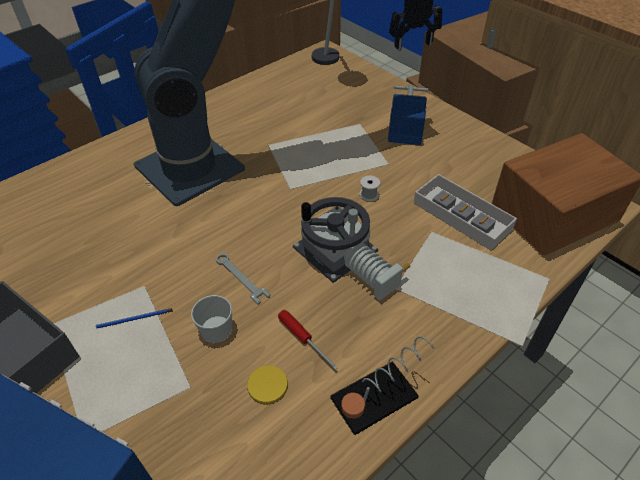

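The top view shows the hub at about (280,254), the pin head at (270,233), the knob at (302,272) and the cup mouth at (440,250). The scene view shows the knob at (306,212), the pin head at (353,217) and the cup at (213,318). I'll refine these with a crop.

```bash
cat > h.py <<'E'
import numpy as np, cv2
from scipy.spatial.transform import Rotation as R
from rig import env, eyes
def ray(d,px,T=None):
    T=d["pose"] if T is None else T
    v=np.linalg.inv(d["camera_matrix"])@[px[0],px[1],1]
    return T[:3,3],T[:3,:3]@v
def plane(d,px,z,T=None):
    o,v=ray(d,px,T); return o+v*(z-o[2])/v[2]
def proj(d,p,T=None):
    T=d["pose"] if T is None else T
    c=T[:3,:3].T@(np.asarray(p)-T[:3,3]); u=d["camera_matrix"]@c; return u[:2]/u[2]
def tri(*rs):
    A=np.zeros((3,3));b=np.zeros(3)
    for o,v in rs:
        v=v/np.linalg.norm(v);P=np.eye(3)-np.outer(v,v);A+=P;b+=P@o
    return np.linalg.solve(A,b)
def tool():
    s=env.sense(); T=np.eye(4);T[:3,:3]=R.from_quat(s["orientation"]).as_matrix();T[:3,3]=s["position"]; return T
def wrist(name=None):
    T=tool(); d=eyes.read_camera("wrist"); d["pose"]=T@d["hand_eye"]
    if name: cv2.imwrite(name,d["img"][:,:,::-1])
    return d
def delta(p):  # tool-frame shift to move TCP to world p
    T=tool(); return np.round(T[:3,:3].T@(np.asarray(p)-T[:3,3]),4)
E
python3 - <<'E'
from h import *
t=cv2.imread("pics/top0.png"); s=cv2.imread("pics/scene0.png")
a=cv2.resize(t[205:305,235:335],(400,400),interpolation=cv2.INTER_CUBIC)
b=cv2.resize(s[185:285,290:390],(400,400),interpolation=cv2.INTER_CUBIC)
c=cv2.resize(t[220:270,410:460],(200,200),interpolation=cv2.INTER_CUBIC)
e=cv2.resize(s[290:340,185:235],(200,200),interpolation=cv2.INTER_CUBIC)
cv2.imwrite("pics/crop0.png",np.vstack([np.hstack([a,b]),np.hstack([c,e,np.zeros((200,400,3),np.uint8)])]))
d=eyes.read_camera("top");
for n,p,z in [("hub",(280,254),.107),("pin",(270,233),.147),("knob",(302,272),.146),("cup",(440,250),.068)]: print(n,plane(d,p,z).round(4))
T=tool(); print(T.round(3).tolist()); print(wrist()["hand_eye"].round(4).tolist())
E
```

```text
hub [0.5035 0.0945 0.107 ]
pin [0.5407 0.1115 0.147 ]
knob [0.4574 0.0492 0.146 ]
cup [ 0.5044 -0.2508  0.068 ]
[[-0.927, 0.375, -0.0, 0.253], [0.375, 0.927, -0.001, 0.625], [-0.0, -0.001, -1.0, 0.231], [0.0, 0.0, 0.0, 1.0]]
[[0.0008, -0.9482, -0.3176, 0.0815], [1.0, 0.0008, -0.0, -0.0003], [0.0003, -0.3176, 0.9482, -0.1419], [0.0, 0.0, 0.0, 1.0]]
```

View pics/crop0.png

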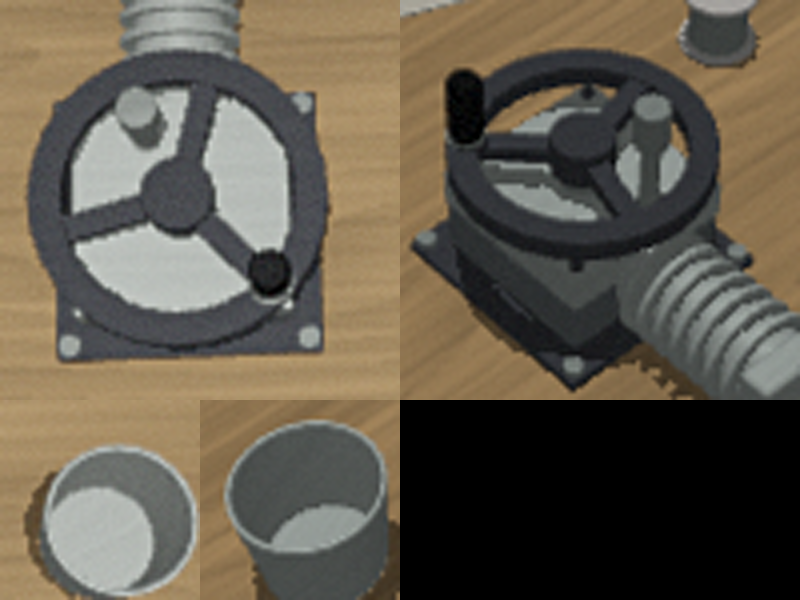

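The crop gives the centres below. I'll combine both views.

```bash
python3 - <<'E'
from h import *
t=eyes.read_camera("top");s=eyes.read_camera("scene")
for n,p,q,z in [("hub",(279.5,253.7),(335.7,217.5),.107),("pin",(269.3,231.7),(353.2,211.2),.147),("knob",(302.2,273),(305.7,204),.146),("cup",(440,250),(211.2,311.7),.068)]:
    print(n,plane(t,p,z).round(4),plane(s,q,z).round(4),tri(ray(t,p),ray(s,q)).round(4))
print(delta([.541,.112,.25]))
E
```

```text
hub [0.5042 0.0955 0.107 ] [0.51   0.0977 0.107 ] [0.5063 0.0978 0.1035]
pin [0.5435 0.1129 0.147 ] [0.5507 0.1125 0.147 ] [0.5459 0.1148 0.1414]
knob [0.4553 0.0489 0.146 ] [0.4612 0.05   0.146 ] [0.4571 0.0506 0.1422]
cup [ 0.5044 -0.2508  0.068 ] [ 0.5107 -0.2526  0.068 ] [ 0.5059 -0.2515  0.0618]
[-0.4594 -0.368  -0.0188]
```

```bash
python3 -m handwheel '{"motion": [[-0.046,-0.037,-0.019,0,0,0],[-0.092,-0.074,-0.019,0,0,0],[-0.138,-0.111,-0.019,0,0,0],[-0.184,-0.148,-0.019,0,0,0],[-0.230,-0.185,-0.019,0,0,0],[-0.276,-0.222,-0.019,0,0,0],[-0.322,-0.259,-0.019,0,0,0],[-0.368,-0.296,-0.019,0,0,0],[-0.414,-0.333,-0.019,0,0,0],[-0.46,-0.368,-0.019,0,0,0]]}' && python3 -m handwheel '{"motion": [[0,0,0,0,0,0],[0,0,0,0,0,0]]}' && python3 - <<'E'
from h import *
s=env.sense();print(s["t"],s["position"].round(4) if hasattr(s["position"],'round') else s["position"],s["q"])
d=wrist("pics/w0.png")
for n,p in [("pin",(.545,.113,.147)),("knob",(.457,.05,.146)),("hub",(.506,.097,.107))]: print(n,proj(d,p).round(1))
E
```

```text
t: 1.55
position: [0.5423, 0.1101, 0.2506]
orientation: [0.191, 0.982, 0.0, 0.0]
contact_force: [1.2, 0.3, 0.2]
opening: 0.0858
finger_force: 0.0
t: 1.8
position: [0.5413, 0.1123, 0.2502]
orientation: [0.191, 0.982, 0.0, -0.0]
contact_force: [-0.5, 0.3, 0.1]
opening: 0.0853
finger_force: 0.0
1.8 [0.5413 0.1123 0.2502] [-0.38542917  0.37933035  0.13812301  1.73957542 -0.06034378  1.02709999
  0.96003445]
pin [319.9 244.5]
knob [188.  164.7]
hub [283.8 193.9]
```

View pics/w0.png

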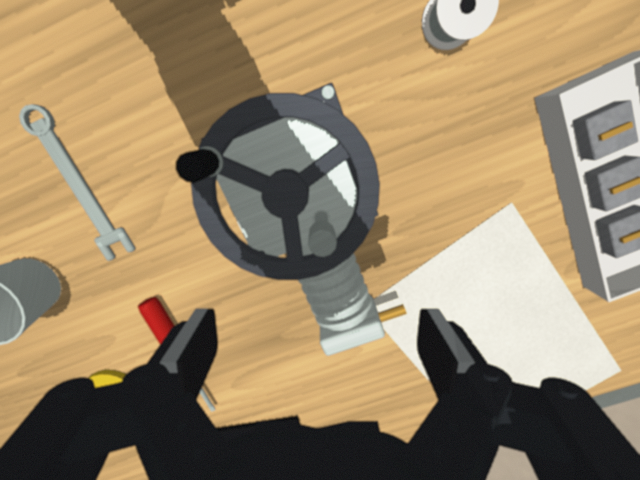

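The wrist view shows the pin head top near (323,240), the hub at (287,192) and the knob top at (190,166). These agree with the estimate to within a few millimetres.

```bash
python3 - <<'E'
from h import *
d=wrist()
g=d["img"][195:265,290:360]; cv2.imwrite("pics/w1.png",cv2.resize(g[:,:,::-1],(560,560),interpolation=cv2.INTER_CUBIC))
for n,p,z in [("pin",(323,240),.147),("knob",(190,166),.146),("hub",(287,192),.107)]: print(n,plane(d,p,z).round(4))
E
```

```text
pin [0.5423 0.1172 0.147 ]
knob [0.4581 0.0516 0.146 ]
hub [0.5053 0.1008 0.107 ]
```

View pics/w1.png

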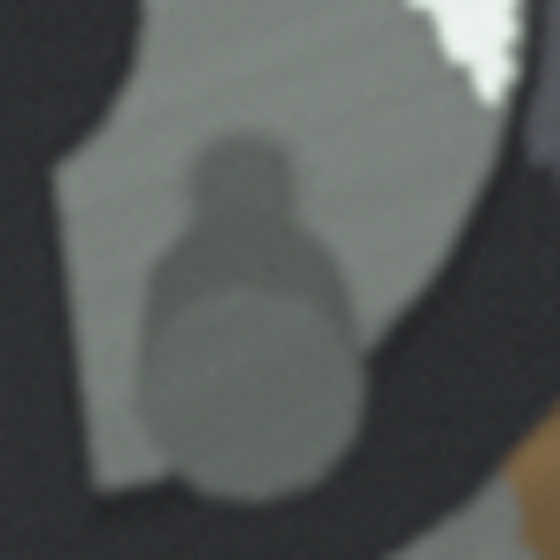

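The head top centre is at about (322,244), so the pin is at roughly (0.545, 0.114). I'll descend and grip.

```bash
python3 -m handwheel '{"motion": [[-0.003,0.003,0.04,0,0,0],[-0.003,0.003,0.08,0,0,0],[-0.003,0.003,0.11,0,0,0],[-0.003,0.003,0.136,0,0,0],[-0.003,0.003,0.136,0,0,0]]}' && python3 -m handwheel '{"motion": [[0,0,0,0,0,0],[0,0,0,0,0,0],[0,0,0,0,0,0],[0,0,0,0,0,0],[0,0,0,0,0,0],[0,0,0,0,0,0]]}' 0.0
```

```text
t: 2.52
position: [0.5438, 0.1148, 0.1129]
orientation: [0.19, 0.982, -0.001, -0.002]
contact_force: [-0.6, 0.0, 0.6]
opening: 0.0855
finger_force: 0.0
t: 3.28
position: [0.546, 0.1137, 0.1151]
orientation: [0.191, 0.982, 0.0, 0.001]
contact_force: [-0.6, -0.3, 5.1]
opening: 0.0201
finger_force: 58.4
```

```bash
python3 -m handwheel '{"motion": [[0,0,-0.01,0,0,0],[0,0,-0.03,0,0,0],[0,0,-0.055,0,0,0],[0,0,-0.08,0,0,0],[0,0,-0.11,0,0,0],[0,0,-0.14,0,0,0],[0,0,-0.14,0,0,0],[0,0,-0.14,0,0,0]]}' && python3 - <<'E'
from h import *
s=env.sense();print(s["opening"],s["finger_force"],np.round(s["contact_force"],2))
d=wrist("pics/w2.png"); c=eyes.read_camera("top"); cv2.imwrite("pics/w3.png",np.vstack([cv2.resize(d["img"],(400,300)),cv2.resize(c["img"][200:320,220:480],(400,185))])[:,:,::-1])
print(delta([.505,-.252,s["position"][2]]))
E
```

```text
t: 4.28
position: [0.545, 0.1134, 0.254]
orientation: [0.191, 0.982, -0.0, -0.0]
contact_force: [-0.2, 0.2, -0.5]
opening: 0.0208
finger_force: 58.9
0.02080471410244708 58.92700374126434 [-0.17  0.23 -0.52]
[-0.1002 -0.3536 -0.0004]
```

View pics/w3.png

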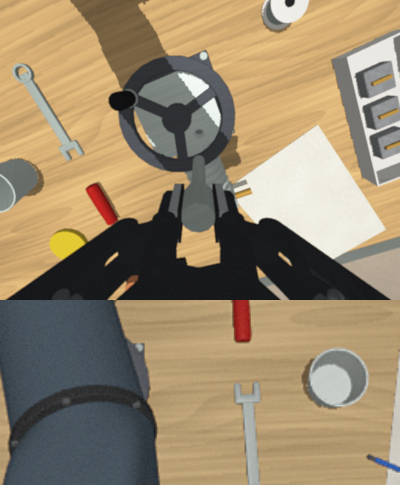

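The pin is lifted clear, with its empty hole visible in the wrist view at (199,132). I'll carry it to the cup.

```bash
python3 -m handwheel '{"motion": [[-0.014,-0.05,0,0,0,0],[-0.028,-0.1,0,0,0,0],[-0.042,-0.15,0,0,0,0],[-0.056,-0.2,0,0,0,0],[-0.07,-0.25,0,0,0,0],[-0.085,-0.3,0,0,0,0],[-0.1,-0.353,0,0,0,0],[-0.1,-0.353,0,0,0,0],[-0.1,-0.353,0,0,0,0]]}' && python3 -m handwheel '{"motion": [[0,0,0.04,0,0,0],[0,0,0.08,0,0,0],[0,0,0.11,0,0,0],[0,0,0.14,0,0,0],[0,0,0.16,0,0,0],[0,0,0.17,0,0,0],[0,0,0.176,0,0,0],[0,0,0.176,0,0,0],[0,0,0.176,0,0,0]]}'; python3 - <<'E'
from h import *
c=eyes.read_camera("scene"); cv2.imwrite("pics/s1.png",cv2.resize(c["img"][220:380,130:310,::-1],(540,480)))
E
```

```text
t: 5.5
position: [0.5055, -0.2506, 0.2534]
orientation: [0.191, 0.982, 0.0, -0.001]
contact_force: [0.4, 0.8, -0.4]
opening: 0.0204
finger_force: 59.0
t: 6.62
position: [0.5061, -0.2513, 0.079]
orientation: [0.191, 0.982, -0.0, 0.001]
contact_force: [0.1, 0.1, -1.3]
opening: 0.0205
finger_force: 59.0
```

View pics/s1.png

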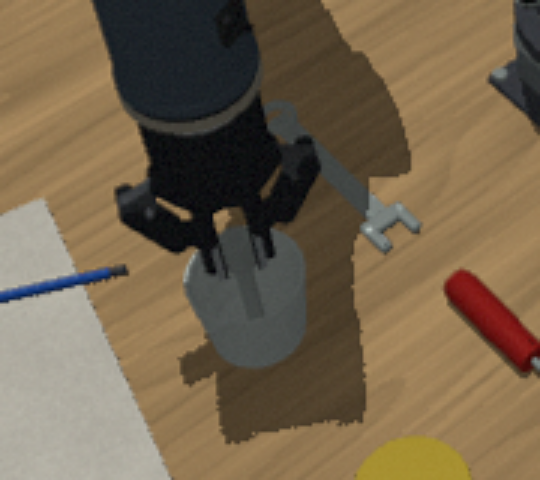

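The pin is inside the cup near its middle. I'll release it and rise.

```bash
python3 -m handwheel '{"motion": [[0,0,0.002,0,0,0],[0,0,0.003,0,0,0],[0,0,0.003,0,0,0]]}' && python3 -m handwheel '{"motion": [[0,0,0,0,0,0],[0,0,0,0,0,0],[0,0,0,0,0,0],[0,0,0,0,0,0],[0,0,-0.02,0,0,0],[0,0,-0.06,0,0,0],[0,0,-0.11,0,0,0],[0,0,-0.16,0,0,0],[0,0,-0.16,0,0,0],[0,0,-0.16,0,0,0]]}' 0.085; python3 - <<'E'
from h import *
c=eyes.read_camera("scene"); cv2.imwrite("pics/s2.png",cv2.resize(c["img"][180:380,130:380,::-1],(750,600)))
c["pose"]; print(delta([.457,.0505,.24]))
E
```

```text
t: 7.05
position: [0.5057, -0.2512, 0.0753]
orientation: [0.191, 0.982, 0.0, -0.0]
contact_force: [0.4, -0.2, -1.1]
opening: 0.02
finger_force: 59.0
t: 8.3
position: [0.5054, -0.2509, 0.2349]
orientation: [0.191, 0.982, 0.0, -0.0]
contact_force: [-0.3, 1.1, -0.6]
opening: 0.085
finger_force: 0.0
[ 0.1576  0.2612 -0.0055]
```

View pics/s2.png

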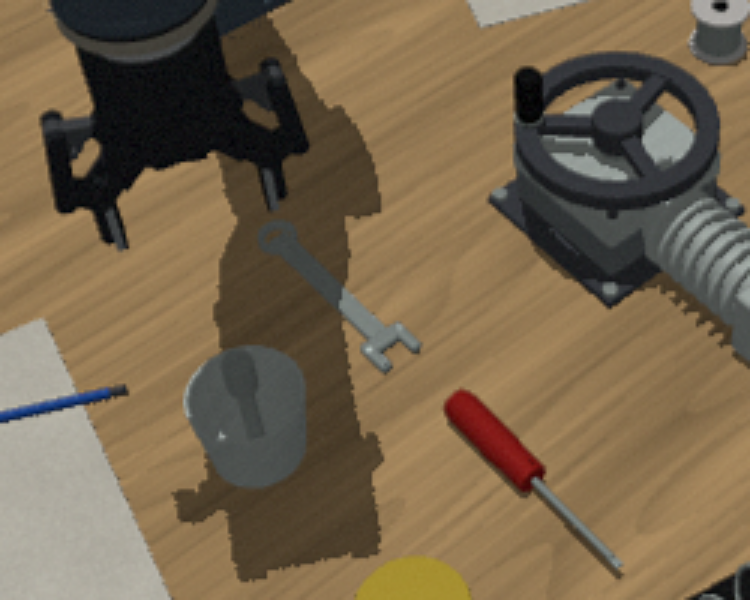

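The pin leans inside the cup and the wheel is where it was. Next I'll go above the knob, turning the tool so its axes lie along the world axes.

```bash
python3 -m handwheel '{"motion": [[0.028,0.046,-0.005,0,0,-4],[0.056,0.092,-0.005,0,0,-8],[0.084,0.138,-0.005,0,0,-12],[0.112,0.184,-0.005,0,0,-16],[0.14,0.23,-0.005,0,0,-20],[0.158,0.261,-0.005,0,0,-22],[0.158,0.261,-0.005,0,0,-22],[0.158,0.261,-0.005,0,0,-22]]}' && python3 - <<'E'
from h import *
print(tool().round(3).tolist(), env.sense()["q"].round(2))
d=wrist("pics/w4.png")
for n,p in [("knob",(.457,.0505,.146)),("hub",(.5055,.098,.107))]: print(n,proj(d,p).round(1))
g=d["img"]; hsv=cv2.cvtColor(g,cv2.COLOR_RGB2HSV)
p=proj(d,(.457,.0505,.146)); x,y=int(p[0])-60,int(p[1])-90; print(x,y)
x=max(x,0);y=max(y,0)
cv2.imwrite("pics/w5.png",cv2.resize(g[y:y+150,x:x+200,::-1],(800,600),interpolation=cv2.INTER_CUBIC))
E
```

```text
t: 9.35
position: [0.4568, 0.0494, 0.2394]
orientation: [0.001, 1.0, -0.0, -0.001]
contact_force: [0.3, -0.8, -0.5]
opening: 0.0852
finger_force: 0.0
[[-1.0, 0.001, -0.002, 0.457], [0.001, 1.0, -0.001, 0.049], [0.002, -0.001, -1.0, 0.239], [0.0, 0.0, 0.0, 1.0]] [-0.25  0.25  0.05  1.97 -0.02  0.93  1.38]
knob [319.  245.4]
hub [373.8 283.7]
259 155
```

View pics/w5.png

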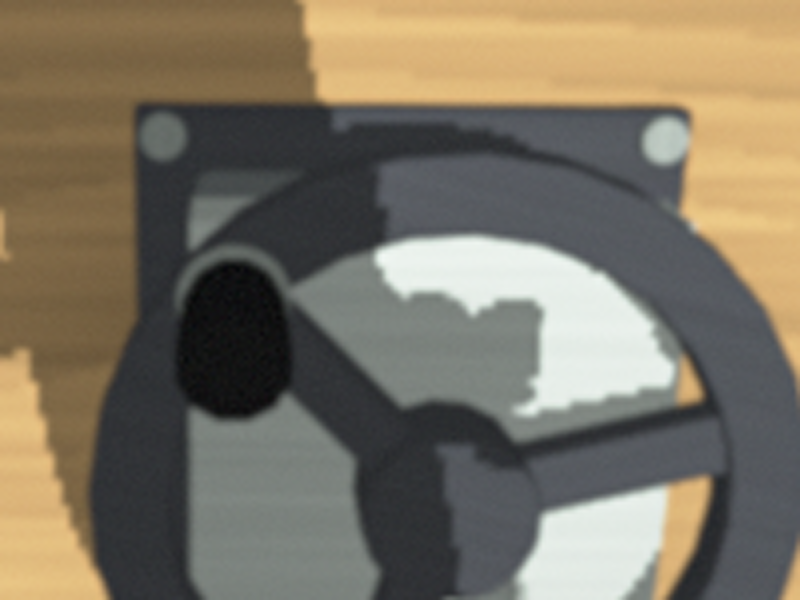

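The knob's top face is centred at about (317,244), which puts it at roughly (0.457, 0.050). The hub is near (0.505, 0.098). I'll descend, grip, and read the force.

```bash
python3 -m handwheel '{"motion": [[0,0.0005,0.04,0,0,0],[0,0.0005,0.08,0,0,0],[0,0.0005,0.11,0,0,0],[0,0.0005,0.131,0,0,0],[0,0.0005,0.131,0,0,0]]}' && python3 -m handwheel '{"motion": [[0,0,0,0,0,0],[0,0,0,0,0,0],[0,0,0,0,0,0],[0,0,0,0,0,0],[0,0,0,0,0,0],[0,0,0,0,0,0],[0,0,0,0,0,0]]}' 0.0; python3 -c "
from h import *
s=env.sense();print(s['position'],s['contact_force'],s['finger_force'],s['opening'])
# arc table from 225.3 deg, world dx,dy -> tool (-dx,dy) mm
a0=np.radians(225.3);r=68
for k in np.arange(0,2.01,.05):
    a=a0-k; print('%.2f % .1f % .1f'%(k,-r*(np.cos(a)-np.cos(a0)),r*(np.sin(a)-np.sin(a0))))
"
```

```text
t: 10.02
position: [0.4563, 0.0491, 0.108]
orientation: [0.002, 1.0, -0.001, -0.002]
contact_force: [0.1, -0.3, -0.4]
opening: 0.0853
finger_force: 0.0
t: 10.9
position: [0.4573, 0.05, 0.1098]
orientation: [0.001, 1.0, -0.0, 0.0]
contact_force: [-1.5, -3.1, 6.2]
opening: 0.0203
finger_force: 58.5
[0.45734129 0.0499907  0.10979247] [-1.48387974 -3.12132484  6.24353748] 58.549601725314915 0.02032202332603756
0.00 -0.0  0.0
0.05  2.4  2.5
0.10  4.6  5.0
0.15  6.7  7.7
0.20  8.6  10.5
0.25  10.5  13.3
0.30  12.1  16.3
0.35  13.7  19.3
0.40  15.0  22.4
0.45  16.3  25.6
0.50  17.3  28.8
0.55  18.2  32.1
0.60  18.9  35.4
0.65  19.5  38.8
0.70  19.9  42.2
0.75  20.1  45.6
0.80  20.2  49.0
0.85  20.0  52.4
0.90  19.8  55.8
0.95  19.3  59.1
1.00  18.7  62.5
1.05  17.9  65.8
1.10  16.9  69.0
1.15  15.8  72.2
1.20  14.6  75.4
1.25  13.1  78.5
1.30  11.5  81.5
1.35  9.8  84.4
1.40  7.9  87.3
1.45  5.9  90.0
1.50  3.8  92.6
1.55  1.5  95.1
1.60 -0.9  97.6
1.65 -3.4  99.8
1.70 -6.1  102.0
1.75 -8.8  104.0
1.80 -11.6  105.9
1.85 -14.5  107.6
1.90 -17.6  109.2
1.95 -20.6  110.7
2.00 -23.8  111.9
```

```bash
cat > f.py <<'E'
from h import *
import sys
c=np.array([.505,.098]); s=env.sense(); p=s["position"][:2]-c; a=np.degrees(np.arctan2(p[1],p[0]))%360
u=p/np.linalg.norm(p); F=s["contact_force"]; tg=np.array([u[1],-u[0]])
print("ANG turned %.3f r %.4f  Ftan %.2f Frad %.2f Fz %.2f op %.4f tau %s"%(np.radians(225.3-a),np.linalg.norm(p),-F[:2]@tg,F[:2]@u,F[2],s["opening"],np.round(s["wrist_torque"],2)))
E
python3 -m handwheel '{"motion": [[0.0012,0.0012,0,0,0,0],[0.0024,0.0025,0,0,0,0],[0.0035,0.0037,0,0,0,0],[0.0046,0.005,0,0,0,0],[0.0046,0.005,0,0,0,0],[0.0046,0.005,0,0,0,0]]}'; python3 f.py
python3 -m handwheel '{"motion": [[0.0011,0.0014,0,0,0,0],[0.0021,0.0027,0,0,0,0],[0.0031,0.0041,0,0,0,0],[0.004,0.0055,0,0,0,0],[0.004,0.0055,0,0,0,0],[0.004,0.0055,0,0,0,0]]}'; python3 f.py
```

```text
t: 11.65
position: [0.4535, 0.0545, 0.1099]
orientation: [0.001, 1.0, -0.0, 0.001]
contact_force: [1.3, -6.0, 5.3]
opening: 0.0208
finger_force: 58.5
ANG turned 0.089 r 0.0675  Ftan 5.48 Frad 2.88 Fz 5.27 op 0.0208 tau [-1.17 -0.25  0.04]
t: 12.4
position: [0.4494, 0.06, 0.1098]
orientation: [0.001, 1.0, -0.0, 0.001]
contact_force: [0.4, -5.3, 4.6]
opening: 0.0203
finger_force: 58.5
ANG turned 0.191 r 0.0673  Ftan 4.65 Frad 2.63 Fz 4.62 op 0.0203 tau [-1.15 -0.31  0.05]
```

```bash

python3 -m handwheel '{"motion": [[0.001,0.0014,0,0,0,0],[0.0019,0.0028,0,0,0,0],[0.0027,0.0043,0,0,0,0],[0.0035,0.0058,0,0,0,0],[0.0035,0.0058,0,0,0,0],[0.0035,0.0058,0,0,0,0]]}' | grep ^t; python3 f.py
python3 -m handwheel '{"motion": [[0.0008,0.0015,0,0,0,0],[0.0016,0.003,0,0,0,0],[0.0023,0.0045,0,0,0,0],[0.0029,0.0061,0,0,0,0],[0.0029,0.0061,0,0,0,0],[0.0029,0.0061,0,0,0,0]]}' | grep ^t; python3 f.py
python3 -m handwheel '{"motion": [[0.0007,0.0016,0,0,0,0],[0.0013,0.0032,0,0,0,0],[0.0018,0.0048,0,0,0,0],[0.0023,0.0064,0,0,0,0],[0.0023,0.0064,0,0,0,0],[0.0023,0.0064,0,0,0,0]]}' | grep ^t; python3 f.py
```

```text
t: 13.15
ANG turned 0.292 r 0.0672  Ftan 5.46 Frad 1.58 Fz 4.61 op 0.0204 tau [-1.11 -0.42  0.05]
t: 13.9
ANG turned 0.392 r 0.0671  Ftan 5.34 Frad 0.04 Fz 3.54 op 0.0204 tau [-1.18 -0.51  0.01]
t: 14.65
ANG turned 0.492 r 0.0670  Ftan 6.50 Frad -0.90 Fz 3.41 op 0.0205 tau [-1.2  -0.55  0.02]
```

```bash

python3 -m handwheel '{"motion": [[0.0005,0.0016,0,0,0,0],[0.0009,0.0033,0,0,0,0],[0.0013,0.0049,0,0,0,0],[0.0016,0.0066,0,0,0,0],[0.0016,0.0066,0,0,0,0],[0.0016,0.0066,0,0,0,0]]}' | grep ^t; python3 f.py
python3 -m handwheel '{"motion": [[0.0003,0.0017,0,0,0,0],[0.0006,0.0034,0,0,0,0],[0.0008,0.0051,0,0,0,0],[0.001,0.0068,0,0,0,0],[0.001,0.0068,0,0,0,0],[0.001,0.0068,0,0,0,0]]}' | grep ^t; python3 f.py
python3 -m handwheel '{"motion": [[0.0001,0.0017,0,0,0,0],[0.0002,0.0034,0,0,0,0],[0.0003,0.0051,0,0,0,0],[0.0003,0.0068,0,0,0,0],[0.0003,0.0068,0,0,0,0],[0.0003,0.0068,0,0,0,0]]}' | grep ^t; python3 f.py
```

```text
t: 15.4
ANG turned 0.592 r 0.0669  Ftan 6.64 Frad -2.23 Fz 1.83 op 0.0207 tau [-1.33 -0.62 -0.04]
t: 16.15
ANG turned 0.693 r 0.0668  Ftan 6.96 Frad -1.07 Fz 2.19 op 0.0207 tau [-1.54 -0.74  0.01]
t: 16.9
ANG turned 0.792 r 0.0667  Ftan 7.74 Frad -3.09 Fz 1.52 op 0.0203 tau [-1.66 -0.81 -0.07]
```

```bash

python3 -m handwheel '{"motion": [[-0.0001,0.0017,0,0,0,0],[-0.0002,0.0034,0,0,0,0],[-0.0002,0.0034,0,0,0,0],[-0.0002,0.0034,0,0,0,0]]}' | grep ^t; python3 f.py
python3 -m handwheel '{"motion": [[-0.0001,0.0017,0,0,0,0],[-0.0002,0.0034,0,0,0,0],[-0.0002,0.0034,0,0,0,0],[-0.0002,0.0034,0,0,0,0]]}' | grep ^t; python3 f.py
python3 -m handwheel '{"motion": [[-0.0003,0.0016,0,0,0,0],[-0.0005,0.0033,0,0,0,0],[-0.0005,0.0033,0,0,0,0],[-0.0005,0.0033,0,0,0,0]]}' | grep ^t; python3 f.py
```

```text
t: 17.4
ANG turned 0.841 r 0.0667  Ftan 7.21 Frad -3.68 Fz 1.88 op 0.0205 tau [-1.78 -0.76  0.01]
t: 17.9
ANG turned 0.890 r 0.0667  Ftan 8.41 Frad -5.91 Fz 0.80 op 0.0205 tau [-1.84 -0.8  -0.03]
t: 18.4
ANG turned 0.938 r 0.0667  Ftan 8.80 Frad -5.08 Fz 3.31 op 0.0204 tau [-1.99 -0.8  -0.02]
```

```bash
cat >> f.py <<'E'
w=s["wrist_torque"]; G=np.array([-w[1],w[0]])/.22; print("   from torque Ftan %.2f Frad %.2f"%(-G@tg,G@u))
E
python3 -m handwheel '{"motion": [[-0.0008,0.0017,0,0,0,0],[-0.0011,0.0034,0,0,0,0],[-0.0011,0.0034,0,0,0,0],[-0.0011,0.0034,0,0,0,0]]}' | grep ^t; python3 f.py
python3 -m handwheel '{"motion": [[-0.0004,0.0017,0,0,0,0],[-0.0008,0.0033,0,0,0,0],[-0.0008,0.0033,0,0,0,0],[-0.0008,0.0033,0,0,0,0]]}' | grep ^t; python3 f.py
python3 -m handwheel '{"motion": [[-0.0005,0.0016,0,0,0,0],[-0.001,0.0032,0,0,0,0],[-0.001,0.0032,0,0,0,0],[-0.001,0.0032,0,0,0,0]]}' | grep ^t; python3 f.py
```

```text
t: 18.9
ANG turned 0.988 r 0.0666  Ftan 8.36 Frad -4.08 Fz 2.41 op 0.0206 tau [-2.08 -0.46 -0.01]
   from torque Ftan 8.88 Frad -3.89
t: 19.4
ANG turned 1.037 r 0.0666  Ftan 10.26 Frad -3.58 Fz 3.27 op 0.0203 tau [-2.15 -0.51 -0.02]
   from torque Ftan 8.91 Frad -4.61
t: 19.9
ANG turned 1.084 r 0.0666  Ftan 9.36 Frad -4.74 Fz 4.09 op 0.0203 tau [-2.23 -0.45  0.02]
   from torque Ftan 9.09 Frad -4.91
```

```bash

python3 -m handwheel '{"motion": [[-0.0009,0.0015,0,0,0,0],[-0.0015,0.0031,0,0,0,0],[-0.0015,0.0031,0,0,0,0],[-0.0015,0.0031,0,0,0,0]]}' | grep ^t; python3 f.py
python3 -m handwheel '{"motion": [[-0.0006,0.0016,0,0,0,0],[-0.0012,0.0032,0,0,0,0],[-0.0012,0.0032,0,0,0,0],[-0.0012,0.0032,0,0,0,0]]}' | grep ^t; python3 f.py
```

```text
t: 20.4
ANG turned 1.132 r 0.0666  Ftan 9.83 Frad -3.63 Fz 4.61 op 0.0204 tau [-2.25 -0.07  0.01]
   from torque Ftan 9.53 Frad -3.73
t: 20.9
ANG turned 1.182 r 0.0666  Ftan 9.56 Frad -2.93 Fz 4.64 op 0.0204 tau [-2.34 -0.1  -0.01]
   from torque Ftan 9.64 Frad -4.49
```

```bash

python3 -m handwheel '{"motion": [[-0.0009,0.0015,0,0,0,0],[-0.0017,0.003,0,0,0,0],[-0.0017,0.003,0,0,0,0],[-0.0017,0.003,0,0,0,0]]}' | grep ^t; python3 f.py
python3 -m handwheel '{"motion": [[-0.0008,0.0015,0,0,0,0],[-0.0017,0.0029,0,0,0,0],[-0.0017,0.0029,0,0,0,0],[-0.0017,0.0029,0,0,0,0]]}' | grep ^t; python3 f.py
```

```text
t: 21.4
ANG turned 1.230 r 0.0666  Ftan 9.86 Frad -3.28 Fz 6.43 op 0.0201 tau [-2.34  0.19 -0.01]
   from torque Ftan 10.00 Frad -3.73
t: 21.9
ANG turned 1.278 r 0.0666  Ftan 9.74 Frad -3.87 Fz 6.46 op 0.0203 tau [-2.28  0.3  -0.03]
   from torque Ftan 9.81 Frad -3.66
```

```bash

python3 -m handwheel '{"motion": [[-0.0009,0.0015,0,0,0,0],[-0.0018,0.0029,0,0,0,0],[-0.0018,0.0029,0,0,0,0],[-0.0018,0.0029,0,0,0,0]]}' | grep ^t; python3 f.py; python3 -m handwheel '{"motion": [[0,0,0,0,0,0]]}' | grep ^t; python3 f.py
```

```text
t: 22.4
ANG turned 1.327 r 0.0666  Ftan 11.04 Frad -3.86 Fz 6.77 op 0.0199 tau [-2.33  0.47 -0.01]
   from torque Ftan 10.21 Frad -3.57
t: 22.52
ANG turned 1.327 r 0.0666  Ftan 9.47 Frad -2.15 Fz 6.84 op 0.0202 tau [-2.3   0.5  -0.01]
   from torque Ftan 10.14 Frad -3.38
```

```bash

python3 -m handwheel '{"motion": [[-0.001,0.0014,0,0,0,0],[-0.002,0.0028,0,0,0,0],[-0.002,0.0028,0,0,0,0],[-0.002,0.0028,0,0,0,0],[-0.002,0.0028,0,0,0,0]]}' | grep ^t; python3 f.py; python3 -m handwheel '{"motion": [[-0.001,0.0013,0,0,0,0],[-0.002,0.0027,0,0,0,0],[-0.002,0.0027,0,0,0,0],[-0.002,0.0027,0,0,0,0],[-0.002,0.0027,0,0,0,0]]}' | grep ^t; python3 f.py
```

```text
t: 23.15
ANG turned 1.377 r 0.0666  Ftan 9.77 Frad -2.50 Fz 7.02 op 0.0202 tau [-2.31  0.59  0.03]
   from torque Ftan 10.22 Frad -3.56
t: 23.78
ANG turned 1.427 r 0.0666  Ftan 9.05 Frad -2.70 Fz 8.28 op 0.0205 tau [-2.21  0.73  0.05]
   from torque Ftan 10.02 Frad -3.30
```

```bash

python3 -m handwheel '{"motion": [[-0.001,0.0013,0,0,0,0],[-0.0021,0.0026,0,0,0,0],[-0.0021,0.0026,0,0,0,0],[-0.0021,0.0026,0,0,0,0],[-0.0021,0.0026,0,0,0,0]]}' | grep ^t; python3 f.py; python3 -m handwheel '{"motion": [[0,0,0,0,0,0]]}' | grep ^t; python3 f.py
```

```text
t: 24.4
ANG turned 1.476 r 0.0666  Ftan 10.33 Frad -2.06 Fz 7.98 op 0.0204 tau [-2.19  0.76 -0.03]
   from torque Ftan 9.88 Frad -3.64
t: 24.52
ANG turned 1.477 r 0.0666  Ftan 9.41 Frad -2.91 Fz 7.21 op 0.0207 tau [-2.15  0.77  0.01]
   from torque Ftan 9.78 Frad -3.51
```

```bash

python3 -m handwheel '{"motion": [[-0.0011,0.0013,0,0,0,0],[-0.0023,0.0025,0,0,0,0],[-0.0023,0.0025,0,0,0,0],[-0.0023,0.0025,0,0,0,0],[-0.0023,0.0025,0,0,0,0]]}' | grep ^t; python3 f.py; python3 -m handwheel '{"motion": [[0,0,0,0,0,0]]}' | grep ^t; python3 f.py;  python3 -m handwheel '{"motion": [[0,0,0,0,0,0]]}' | grep ^t; python3 f.py
```

```text
t: 25.15
ANG turned 1.529 r 0.0666  Ftan 9.11 Frad -1.71 Fz 6.79 op 0.0207 tau [-1.99  0.83 -0.03]
   from torque Ftan 9.24 Frad -3.30
t: 25.28
ANG turned 1.528 r 0.0666  Ftan 8.68 Frad -2.38 Fz 7.96 op 0.0204 tau [-1.97  0.77 -0.05]
   from torque Ftan 8.99 Frad -3.44
t: 25.4
ANG turned 1.529 r 0.0666  Ftan 8.59 Frad -1.23 Fz 6.31 op 0.0207 tau [-2.07  0.79 -0.02]
   from torque Ftan 9.37 Frad -3.66
```

The force peaked at about 1.33–1.38 rad and is now clearly falling, roughly 0.15–0.2 rad past the peak. I'll let go here.

```bash
python3 -m handwheel '{"motion": [[0,0,0,0,0,0],[0,0,0,0,0,0],[0,0,0,0,0,0],[0,0,0,0,0,0],[0,0,0,0,0,0],[0,0,-0.01,0,0,0],[0,0,-0.04,0,0,0],[0,0,-0.08,0,0,0],[0,0,-0.13,0,0,0],[0,0,-0.13,0,0,0]]}' 0.085; python3 -m handwheel '{"motion": [[0,0.04,-0.02,0,0,0],[0,0.08,-0.04,0,0,0],[0,0.12,-0.06,0,0,0],[0,0.17,-0.06,0,0,0],[0,0.22,-0.06,0,0,0],[0,0.26,-0.06,0,0,0],[0,0.26,-0.06,0,0,0],[0,0.26,-0.06,0,0,0]]}';python3 - <<'E'
from h import *
c=eyes.read_camera("scene"); t=eyes.read_camera("top")
cv2.imwrite("pics/end.png",np.hstack([cv2.resize(c["img"][180:330,150:390],(480,300)),cv2.resize(t["img"][200:310,230:330],(320,300))])[:,:,::-1])
E
```

```text
t: 26.65
position: [0.459, 0.1459, 0.2433]
orientation: [0.001, 1.0, 0.001, 0.003]
contact_force: [-1.2, -0.1, -0.2]
opening: 0.0852
finger_force: 0.0
t: 27.65
position: [0.4574, 0.4043, 0.2987]
orientation: [0.001, 1.0, -0.001, -0.0]
contact_force: [0.2, -0.8, 0.1]
opening: 0.0849
finger_force: 0.0
```

View pics/end.png

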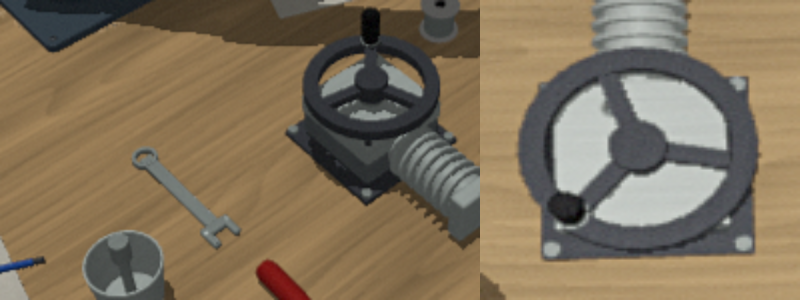

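The final picture shows the knob at about top pixel (257,276), with the pin still in the cup. I'll check the wheel's angle.

```bash
python3 - <<'E'
from h import *
t=eyes.read_camera("top")
h=plane(t,(279.5,253.7),.107)
a=[np.arctan2(*(plane(t,p,.146)-h)[1::-1]) for p in((302.2,273),(257.2,275.9))]
print(np.mod(a[0]-a[1],2*np.pi), env.sense()["t"])
E
```

```text
1.47931203854972 27.8
```

```bash
python3 -c "
from rig import env; print(env.job_done())"
```

```text
the job is handed in; nothing more can be done
None
```

I handed the job in at about 28 s: the pin leans in the tool cup, and the wheel was turned about 1.53 rad clockwise, an estimated 0.15–0.2 rad past the force peak, then let go; a last camera check put the turn at about 1.48 rad, within its error.

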